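Set the padding press and hold its lever in the green band

TASK

The form pad in the padding press has just been glued and must be clamped while it sets. With the lever still up, turn the black dial until its white pointer stands on the yellow mark and let go of it; then press the lever's black palm pad down with the fingertips until the orange pointer is in the green band of the scale, never going down into the red, and keep it there: finish while still holding it down in the green. Leave the other things on the table where they are.

Things in the scene. Friction and masses are not known exactly. Their poses are not given: they have to be found in the camera images.
- press: Hand press clamping a glued form pad; fixed grey bed plate 220 (x) x 285 (y) x 20 mm. Origin on the table under it; plate y -185 to +100 mm. x points from front (robot side) to the hinge at the back, y left, z up. White dial housing 96x92 mm, top z=71, centred at x=-20, y=-138 mm. White scale post 22 mm wide, top z=116, at x=-42, y=-44 mm.
- dial (a joint): Angle of the black dial on the white housing, rad, 0 to 4.2; grows clockwise seen from above. The white pointer is on the yellow mark at 2.10. It starts between 0.6 and 1.5 and stays where it is left (friction 0.04 N m).
- dial_grip (a point): On the dial's vertical axis, 6 mm below the top of its grip bar. The dial is a disc 54 mm across, 7 mm high, with an upright grip bar 46 mm long, 14 mm wide, rising 25 mm above the disc. x axis: along the bar, the way the pointer points; y axis: across the bar (pinch it across its width from above).
- yellow_mark (a point): Centre of the yellow index mark (11 x 6 mm) on the housing's top, on the robot's side of the dial, 36.5 mm from its axis. The other ticks round the dial are black.
- lever (a joint): Lever angle, rad: 0 up (its spring returns it there), grows as pressed down, stop at 0.46; level at 0.30. Its orange pointer moves down the scale post: green band 0.26 to 0.34, red from 0.40 to the stop, white elsewhere. The spring pushes the palm pad up with about 3 N at 0 and 8.5 N at 0.30.
- lever_pad (a point): Centre of the top face of the black palm pad (disc 50 mm across) at the lever's front end, where to press down. It turns with the lever: about 125 mm above the table with the lever up, 72 mm with the lever level.
- lever_hinge (a point): On the lever's hinge axis (along the press's y axis), 60 mm above the table. The pad's top centre lies 180 mm from it along the lever towards the front and 12 mm above the lever's centre line.
- tape_measure: Bystander, to be left alone: yellow tape measure, 28x69x62 mm. Origin: centre of its underside.
- stamp: Bystander, to be left alone: brown rubber stamp with a turned handle, 28x52x72 mm. Origin: centre of its underside.
- tape_brown: Bystander, to be left alone: roll of brown packing tape, 68 mm across, 48 mm tall. Origin: centre of its underside.
- till_roll_a: Bystander, to be left alone: white till roll standing, 48 mm across, 57 mm tall. Origin: centre of its underside.
- marker_green: Bystander, to be left alone: green and white felt marker lying down, 138x17x18 mm. Origin: centre of its underside.

How it is judged:
On the way, in this order (a step that is already met when the one before it is completed fails the run):
1. the dial's pointer is on the yellow mark (within 0.12 rad), the fingers off the dial and the lever still up (below 0.08 rad) (value of joint dial between 1.98 and 2.22 rad and value of joint lever below 0.08 rad and contact force between the fingers and dial below 0.2 N), for 0.2 s.
2. the fingers hold the lever down with its pointer in the green band (0.26 to 0.34 rad) (value of joint lever between 0.26 and 0.34 rad and contact force between the fingers and lever above 3 N), for 0.5 s.
At the end, for the whole second after the job is handed in: The program ends holding: the fingers press the lever with more than 3 N and keep it between 0.26 and 0.34 rad (green band) through the last second, and the dial stands within 0.12 rad of the yellow mark (1.98 to 2.22 rad) (all of step 2 and value of joint dial between 1.98 and 2.22 rad); the arm keeps its last pose, push and grip.
It fails at once if the lever is pushed into the red zone (beyond 0.40 rad) (value of joint lever above 0.4 rad).
It fails at once if a loose bystander is moved by more than 30 mm (distance of any of tape_measure, stamp, tape_brown, till_roll_a, marker_green from where it was at the start of the episode above 0.03 m).
It also fails if it takes over 45 s, if anything falls off the work surface, if the arm or the gripper's body presses on something with over 40 N, if the wrist force passes 120 N, or if a joint passes its speed limit or range.

ROBOT

A 7-joint arm with a two-finger parallel gripper is mounted at the origin on a cart in front of the work surface, level with it; the furniture and walls round the work are solid. World frame = base frame: x ahead of the robot, y to its left, z up, the work surface at z = 0. Lengths are in m, angles in rad, forces in N, time in s.
With the tool pointing down it reaches from about 0.4 to 0.85 m from the base axis. Payload 4.5 kg.
Tool frame: the origin (TCP) lies midway between the tips of the shut fingers; the grasp point (between the pads) lies 19 mm behind it (manip.grip_point_offset is the z of the grasp point in the tool frame, in m); z points along the fingers, y is the line along which they close (so a half turn about z gives the same grasp; the last joint's range is limited). The gripper opens to 88 mm and grips with 3 to 60 N. Pads are 18 mm wide; open, the fingers measure 123 mm over their backs; the gripper's body (75 mm by 187 mm) begins 45 mm behind the grasp point.
Start: joints at [1.306, 0.689, -0.195, 1.565, 0.157, 0.902, -0.215], TCP at [0.184, -0.597, 0.239] pointing down, gripper open.
Joint ranges: [-3.01, 3.01], [-0.46, 2.08], [-1.47, 1.51], [0.13, 2.56], [-1, 4.14], [0.04, 2.09], [-2.66, 2.66]. Speed limits (rad/s): [2.57, 2.57, 3.14, 3.14, 3.14, 3.14, 3.14].

INTERFACE

Orientations are given as a rotation vector (axis times angle).
In Python, from plant import manip gives the robot as it stands.
- The arm moves only by the tool creep_tool, called after "Call:" as name(argument=value, ...) on one line, values as JSON. Schema: {"type":"object","properties":{"moves":{"type":"array","items":{"type":"array","items":{"type":"array","items":{"type":"number"},"minItems":7,"maxItems":7},"minItems":1,"maxItems":8},"minItems":1,"maxItems":1},"force":{"type":"number"},"only":{"type":"string"},"quiet":{"type":"boolean"},"lines":{"type":"string"}},"required":["moves"],"additionalProperties":false}. moves is a list that holds a single list of rows (three levels of brackets), with 1 to 8 rows, each of 7 numbers: dx, dy, dz in units of 25 mm, then a rotation vector rx, ry, rz in units of 0.25 rad, then the finger opening in m; each row shifts and turns the commanded pose from where the row before left it, along the tool's axes as they then stand; what a row does not reach is not made up. A row lasts 1/12 s, in which the tool goes at most 0.0417 m and 0.125 rad, less where a joint would pass 70% of its speed; a pose out of reach is approached as far as the arm can. The fingers move at their own pace and stop on an object; force is the grip in N (left out, the last holds). Time passes only in rows, so rows that do not move let the fingers close. The tool returns the time, the measured TCP pose, the force, the opening and the grip force at its end. only (a regular expression) keeps the lines of the reply that match it, lines (a string "A,B") keeps lines A to B, and quiet returns only ok. Input that does not fit is refused with a message, and nothing moves.
- manip.read_state(): the state, without advancing time (a new reading comes with each control period).
- manip.read_camera(name): name is "side" or "top" or "wrist"; returns a dict with "frame" (420x560x3 uint8, red, green, blue), "fov_y" (degrees; the focal length in pixels is half the picture's height over the tangent of half this angle, whatever the lens; pixels are square), "cx", "cy" (the principal point, pixels), "pose" (4x4, takes a point from camera to world coordinates). Camera axes: x right, y down, z forward; pixel columns grow to the right and rows downward; lengths in m; the calibration is good to about 2 mm. A picture is of the moment at which its call begins. There is no depth.
- manip.close_job(): hands the job in; it is judged then, once.
The state is a dict: "time_s": time; "joint_positions": joint angles; "joint_velocities": joint speeds; "effort": joint torques, N m; "tool_pos": TCP position; "ee_rot": TCP orientation; "wrist_force": force on the tool from outside, world axes, zero at the start; "torque": the same for the moment, N m; "finger_gap": finger opening in m; "grip_force": force on a finger pad.
Only numpy, scipy, OpenCV 4.12 (cv2) and the standard library are available. Lean on these libraries where they do the work, as an engineer would, in place of code of your own. Each camera call takes 0.05 s, during which the arm holds its last target. There are 200 camera calls.

## Working session

There is one attempt and no reset: what is moved stays moved. The work goes in short steps, Python scripts to look and compute and a tool call to move; the robot and the scene stay as the last step left them, time stands still between calls to the robot, and variables do not carry over. Pictures are saved under pics/ and viewed, at most 10 in all, crops included, and the job is handed in when it is done.

```bash
ls; mkdir -p pics; python3 - <<'E'
from plant import manip
import cv2,numpy as np
s=manip.read_state();print(s['time_s'],s['tool_pos'],s['ee_rot'],s['finger_gap'],s['wrist_force'])
for n in('top','side'):
    c=manip.read_camera(n);cv2.imwrite(f'pics/{n}0.png',c['frame'][:,:,::-1]);print(n,c['fov_y'],c['cx'],c['cy'],np.round(c['pose'],3).tolist())
E
```

```text
pics
plant.py
0.0 [ 0.18371718 -0.59672791  0.23791642] [-3.10483871e+00 -4.67352620e-01  6.59179443e-04] 0.08829975221681352 [-1.43524012  0.47361746 -0.12166349]
top 47.074797225582756 279.52401320589615 204.19900733862704 [[0.014, -0.986, 0.169, 0.318], [-1.0, -0.016, -0.015, 0.065], [0.017, -0.168, -0.986, 1.389], [0.0, 0.0, 0.0, 1.0]]
side 50.48687895331531 284.37031279535984 210.00324095801034 [[0.985, -0.06, 0.164, 0.365], [-0.173, -0.453, 0.874, -0.892], [0.022, -0.889, -0.457, 0.595], [0.0, 0.0, 0.0, 1.0]]
```

View pics/top0.png

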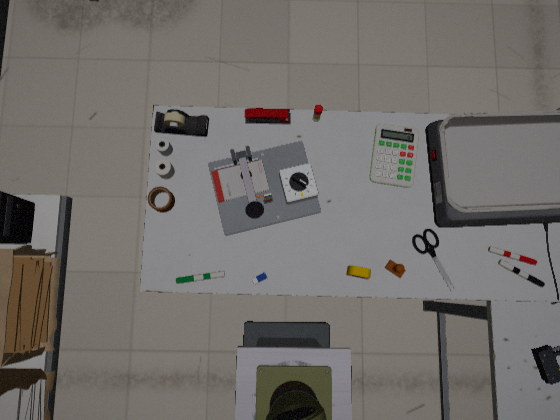

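View pics/side0.png

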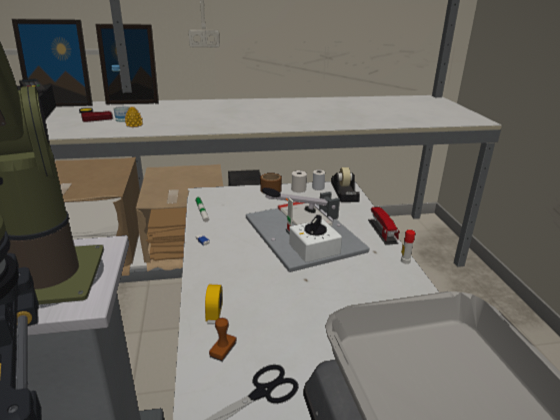

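The top view shows the press turned slightly, with the dial near (299,181), the black palm pad near (255,209) and the hinge near (242,155). In the side view the dial is near (316,228) and the pad near (270,195). The tape measure and stamp stand well clear, right of the press. I'll get rough positions from these, then use the wrist camera.

```bash
cat > h.py <<'E'
import numpy as np,cv2
from plant import manip
from scipy.spatial.transform import Rotation as R
def ray(c,uv):
    f=210/np.tan(np.radians(c['fov_y']/2));P=np.array(c['pose'])
    return P[:3,3],P[:3,:3]@np.array([(uv[0]-c['cx'])/f,(uv[1]-c['cy'])/f,1])
def onz(c,uv,z):
    o,d=ray(c,uv);return o+d*(z-o[2])/d[2]
def tri(cs,uvs):
    A=np.zeros((3,3));b=np.zeros(3);L=[]
    for c,uv in zip(cs,uvs):
        o,d=ray(c,uv);d=d/np.linalg.norm(d);M=np.eye(3)-np.outer(d,d);A+=M;b+=M@o;L.append((M,o))
    p=np.linalg.solve(A,b);return p,[round(np.linalg.norm(M@(p-o))*1000,1) for M,o in L]
def tool(p,yaw=None):
    "shift in tool axes from present TCP to world point p; turn about tool z to bring tool y to world yaw"
    s=manip.read_state();r=R.from_rotvec(s['ee_rot']);print('tcp',np.round(s['tool_pos'],4),'axes',np.round(r.as_matrix(),3).tolist(),'gap',s['finger_gap'],'t',s['time_s'])
    print('d_tool',np.round(r.inv().apply(np.array(p)-s['tool_pos']),4))
E
python3 - <<'E'
from h import *
t=manip.read_camera('top');s=manip.read_camera('side')
print('dial',tri([t,s],[(299,181),(316,228)]),onz(t,(299,181),.09))
print('pad',tri([t,s],[(255,209),(270,195)]),onz(t,(255,209),.12))
print('hinge',onz(t,(242,155),.06))
for p in[(209,162),(303,142),(321,212),(226,235)]:print(onz(t,p,.02))
tool(onz(t,(299,181),.09)+[-.06,.0,.2])
w=manip.read_camera('wrist');print(np.round(w['pose'],3).tolist(),w['fov_y'])
E
```

```text
dial (array([ 0.60770882, -0.00752054,  0.08028534]), [np.float64(0.4), np.float64(0.4)]) [ 0.60599764 -0.00704435  0.09      ]
pad (array([0.51832348, 0.11171074, 0.11614985]), [np.float64(3.3), np.float64(3.3)]) [0.52101624 0.11134926 0.12      ]
hinge [0.68538779 0.1539019  0.06      ]
[0.67359848 0.25211119 0.02      ]
[ 0.73933074 -0.02192883  0.02      ]
[ 0.53141471 -0.07490203  0.02      ]
[0.46080228 0.19570943 0.02      ]
tcp [ 0.1839 -0.597   0.2382] axes [[0.956, 0.294, -0.0], [0.294, -0.956, 0.001], [-0.0, -0.001, -1.0]] gap 0.0879552935542019 t 0.2
d_tool [ 0.5198 -0.4572 -0.0513]
[[0.294, -0.923, -0.248, 0.246], [-0.956, -0.284, -0.075, -0.577], [-0.002, 0.259, -0.966, 0.385], [0.0, 0.0, 0.0, 1.0]] 59.59372386414211
```

The rows are not in the units I measure in: shifts go in units of 25 mm and turns go in units of 0.25 rad. I convert before sending: 0.03 m is 1.2, -0.026 m is -1.04.

Call:
creep_tool(moves=[[[0.8,-0.72,-0.24,0,0,0,0.088],[1.2,-1.04,-0.24,0,0,0,0.088],[1.2,-1.04,-0.24,0,0,0,0.088],[1.2,-1.04,-0.24,0,0,0,0.088],[1.2,-1.04,-0.24,0,0,0,0.088],[1.2,-1.04,-0.24,0,0,0,0.088],[1.2,-1.04,-0.24,0,0,0,0.088],[1.2,-1.04,-0.24,0,0,0,0.088]]], force=20)

```text
time_s: 0.92
tool_pos: [0.3456, -0.3367, 0.2871]
ee_rot: [3.106, 0.467, 0.0]
wrist_force: [0.6, 0.1, 0.0]
finger_gap: 0.0882
grip_force: 0.0
```

Call:
creep_tool(moves=[[[1.2,-1.04,0,0,0,0,0.088],[1.2,-1.04,0,0,0,0,0.088],[1.2,-1.04,0,0,0,0,0.088],[1.2,-1.04,0,0,0,0,0.088],[1.2,-1.04,0,0,0,0,0.088],[1.2,-1.04,0,0,0,0,0.088],[1.2,-1.04,0,0,0,0,0.088],[1.2,-1.04,0,0,0,0,0.088]]])

```text
time_s: 1.58
tool_pos: [0.5137, -0.0672, 0.2868]
ee_rot: [3.106, 0.468, 0.0]
wrist_force: [0.5, -0.0, -0.9]
finger_gap: 0.088
grip_force: 0.0
```

```bash
python3 - <<'E'
from h import *
w=manip.read_camera('wrist');cv2.imwrite('pics/w1.png',w['frame'][:,:,::-1])
tool([.608,-.007,.3])
E
```

```text
tcp [ 0.5188 -0.0571  0.2872] axes [[0.952, 0.306, 0.006], [0.306, -0.952, 0.007], [0.008, -0.005, -1.0]] gap 0.08767957793668565 t 1.6333
d_tool [ 0.1004 -0.0205 -0.0119]
```

View pics/w1.png

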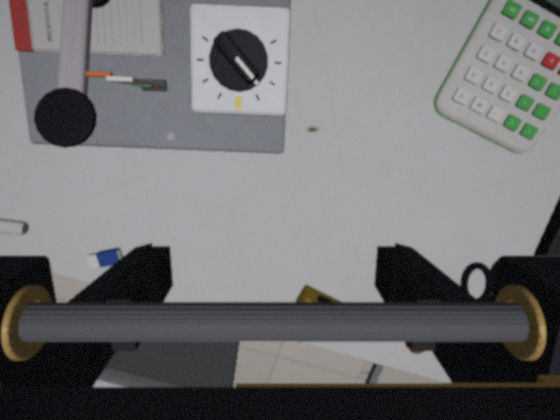

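The wrist view shows the dial disc centred near (238,60), the white pointer reaching to (257,82), and the yellow mark at (239,102). The pad is near (65,117) and the scale post near (150,85). The pointer must turn about 45° clockwise. Next I'll measure from two settled places.

```bash
cat > meas.py <<'E'
from h import *
def feats(w,dial_guess,pad_guess):
    im=w['frame'];h=cv2.cvtColor(im,cv2.COLOR_RGB2HSV);out={}
    f=210/np.tan(np.radians(w['fov_y']/2));P=np.array(w['pose'])
    def proj(p):
        q=P[:3,:3].T@(np.array(p)-P[:3,3]);return q[:2]/q[2]*f+[w['cx'],w['cy']],q[2]
    g,z=proj(dial_guess);yy,xx=np.mgrid[:420,:560]
    near=np.hypot(xx-g[0],yy-g[1])<.06*f/z
    y=near&(h[...,0]>20)&(h[...,0]<35)&(h[...,1]>130)&(h[...,2]>100)
    out['yellow']=np.array([xx[y].mean(),yy[y].mean()]) 
    def blob(m):
        n,l,s,c=cv2.connectedComponentsWithStats(m.astype(np.uint8));i=1+np.argmax(s[1:,4]);return l==i
    d=blob(near&(im.max(2)<75))
    cs,_=cv2.findContours(d.astype(np.uint8),cv2.RETR_EXTERNAL,cv2.CHAIN_APPROX_NONE);k=cv2.convexHull(max(cs,key=len))
    out['disc']=np.array(cv2.minEnclosingCircle(k)[0]);out['rad']=cv2.minEnclosingCircle(k)[1]
    hm=np.zeros((420,560),np.uint8);cv2.fillConvexPoly(hm,k,1);hm=cv2.erode(hm,np.ones((3,3)))
    wm=blob((hm>0)&(im.min(2)>125));pts=np.argwhere(wm)[:,::-1].astype(np.float32)
    out['ptr']=cv2.minAreaRect(pts);vx,vy,x0,y0=cv2.fitLine(pts,2,0,.01,.01).ravel()
    pr=(pts-[x0,y0])@[vx,vy];out['ends']=[np.array([x0,y0])+e*np.array([vx,vy]) for e in(pr.min(),pr.max())]
    g,z=proj(pad_guess)
    near=np.hypot(xx-g[0],yy-g[1])<.045*f/z
    cs,_=cv2.findContours(blob(near&(im.max(2)<60)).astype(np.uint8),cv2.RETR_EXTERNAL,cv2.CHAIN_APPROX_NONE)
    out['pad']=np.array(cv2.fitEllipse(max(cs,key=len))[0]);return out
E
cat > m.py <<'E'
from meas import *
import pickle,sys
w=manip.read_camera('wrist');o=feats(w,[.608,-.007,.085],[.519,.112,.12])
pickle.dump((w,o),open(sys.argv[1],'wb'));cv2.imwrite('pics/'+sys.argv[1]+'.png',w['frame'][:,:,::-1])
print({k:(np.round(v,1).tolist() if k!='ptr' else v) for k,v in o.items()})
E
```

Call:
creep_tool(moves=[[[0.8,0,0,0,0,0,0.088],[0,0,0,0,0,0,0.088],[0,0,0,0,0,0,0.088]]])

```text
time_s: 1.88
tool_pos: [0.5321, -0.0632, 0.2864]
ee_rot: [3.106, 0.469, -0.001]
wrist_force: [-1.4, 0.1, -0.7]
finger_gap: 0.0883
grip_force: 0.0
```

```bash
python3 m.py A
```

```text
{'yellow': [237.0, 124.0], 'disc': [235.9, 81.5], 'rad': 29.5, 'ptr': ((242.72412109375, 90.31034851074219), (25.720247268676758, 4.6977620124816895), 49.76364517211914), 'ends': [[234.3000030517578, 80.5999984741211], [251.0, 100.19999694824219]], 'pad': [66.3, 139.8]}
```

Call:
creep_tool(moves=[[[1.2,-0.8,0,0,0,0,0.088],[1.2,-0.8,0,0,0,0,0.088],[1.2,-0.8,0,0,0,0,0.088],[0,0,0,0,0,0,0.088],[0,0,0,0,0,0,0.088],[0,0,0,0,0,0,0.088]]])

```text
time_s: 2.43
tool_pos: [0.5993, 0.0185, 0.2864]
ee_rot: [3.106, 0.464, -0.003]
wrist_force: [-0.1, -0.5, 0.1]
finger_gap: 0.088
grip_force: 0.0
```

```bash
python3 m.py B
python3 - <<'E'
from meas import *;import pickle
(a,p),(b,q)=[pickle.load(open(n,'rb')) for n in'AB']
for k in('yellow','disc','pad'):print(k,tri([a,b],[p[k],q[k]]))
for i in(0,1):print('end',i,tri([a,b],[p['ends'][i],q['ends'][i]]))
tool(tri([a,b],[p['disc'],q['disc']])[0])
E
```

```text
{'yellow': [295.7, 210.4], 'disc': [299.1, 176.2], 'rad': 26.6, 'ptr': ((307.2882385253906, 189.7529296875), (18.65601921081543, 4.4470744132995605), 49.39870071411133), 'ends': [[301.20001220703125, 182.6999969482422], [313.29998779296875, 196.89999389648438]], 'pad': [144.5, 252.1]}
yellow (array([ 0.56876323, -0.01464598,  0.06727488]), [np.float64(0.2), np.float64(0.2)])
disc (array([ 0.60608797, -0.00487836,  0.08210812]), [np.float64(0.6), np.float64(0.6)])
pad (array([0.52200173, 0.10351312, 0.14904224]), [np.float64(3.5), np.float64(3.5)])
end 0 (array([ 0.60527455, -0.00581397,  0.10660433]), [np.float64(0.0), np.float64(0.0)])
end 1 (array([ 0.5938545 , -0.02278969,  0.09521538]), [np.float64(0.3), np.float64(0.3)])
tcp [0.5993 0.018  0.2866] axes [[0.957, 0.292, -0.002], [0.292, -0.957, -0.002], [-0.002, 0.001, -1.0]] gap 0.0877545461643051 t 2.4833
d_tool [2.000e-04 2.360e-02 2.045e-01]
```

```bash
python3 - <<'E'
from meas import *;import pickle
for n in'AB':
    w,p=pickle.load(open(n,'rb'))
    e=[onz(w,x,.103) for x in p['ends']];y=onz(w,p['yellow'],.071);d=onz(w,p['disc'],.085)
    v=e[1]-e[0];print(n,'ends',np.round(e,4)[:,:2],'ang',np.degrees(np.arctan2(v[1],v[0])),'yel',y[:2],'disc',d[:2])
    print('line offset of disc',np.cross(v[:2],(np.array([.605,-.0057])-e[0][:2]))/np.linalg.norm(v[:2]))
    cs=cv2.resize(w['frame'][int(p['disc'][1])-75:int(p['disc'][1])+75,int(p['disc'][0])-200:int(p['disc'][0])+100],None,fx=2.6,fy=2.6,interpolation=cv2.INTER_CUBIC)
    cv2.imwrite(f'pics/c{n}.png',cs[:,:,::-1])
    # housing white contour
    im=w['frame'];m=((im.min(2)>150)).astype(np.uint8)
tool([.605,-.0057,.14])
E
```

```text
A ends [[ 0.6054 -0.0054]
 [ 0.5941 -0.0234]] ang -122.03089157625529 yel [ 0.56883803 -0.01478484] disc [ 0.60555882 -0.00484243]
line offset of disc -0.00014588913687600685
B ends [[ 0.6047 -0.0063]
 [ 0.5952 -0.0212]] ang -122.3710528963953 yel [ 0.56990862 -0.01425581] disc [ 0.60698973 -0.00487074]
line offset of disc -4.935332246938353e-05
tcp [0.5993 0.018  0.2866] axes [[0.957, 0.292, -0.002], [0.292, -0.957, -0.002], [-0.002, 0.001, -1.0]] gap 0.0877545461643051 t 2.4833
d_tool [-0.0012  0.0242  0.1466]<stdin>:6: DeprecationWarning: Arrays of 2-dimensional vectors are deprecated. Use arrays of 3-dimensional vectors instead. (deprecated in NumPy 2.0)
```

View pics/cA.png

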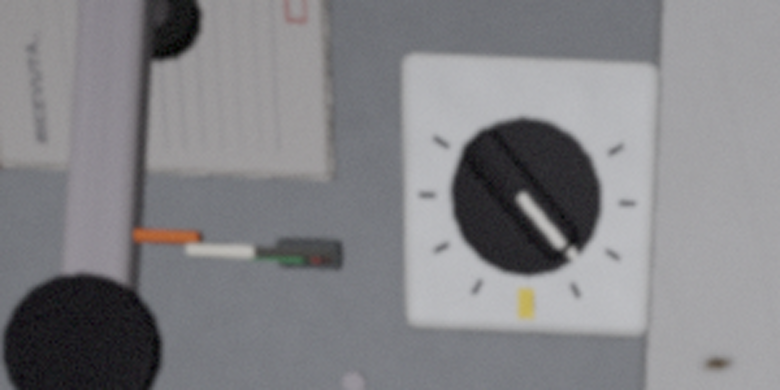

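The crop shows the dial disc at (527,195) and the bar pointing down-right to (572,255). The yellow mark at (527,303) lies straight below. The lever is up, with its orange pointer high on the white part of the post. I'll align over the bar and go part of the way down.

In the tool's units: 0.0242 m is 0.968, 0.024 m is 0.96, -0.1185 rad is -0.474.

Call:
creep_tool(moves=[[[-0.04,0.968,0,0,0,0,0.07],[0,0,0.96,0,0,-0.474,0.07],[0,0,0.96,0,0,-0.474,0.07],[0,0,0.96,0,0,-0.474,0.07],[0,0,0.96,0,0,-0.474,0.07],[0,0,0.96,0,0,-0.474,0.07],[0,0,0.96,0,0,-0.474,0.07],[0,0,0,0,0,0,0.07]]])

```text
time_s: 3.15
tool_pos: [0.6025, -0.0059, 0.1387]
ee_rot: [-2.747, -1.519, 0.014]
wrist_force: [-0.6, -0.5, -0.2]
finger_gap: 0.0705
grip_force: 0.0
```

Call:
creep_tool(moves=[[[0,0,0,0,0,0,0.07],[0,0,0,0,0,0,0.07]]])

```text
time_s: 3.32
tool_pos: [0.6072, -0.0038, 0.1441]
ee_rot: [2.752, 1.513, 0.002]
wrist_force: [0.3, 1.1, -0.3]
finger_gap: 0.0697
grip_force: 0.0
```

```bash
python3 - <<'E'
from h import *
w=manip.read_camera('wrist');cv2.imwrite('pics/w2.png',w['frame'][:,:,::-1])
tool([.605,-.0057,.084]);print(manip.read_state()['joint_positions'])
r=R.from_rotvec(manip.read_state()['ee_rot']).as_matrix();print(np.degrees(np.arctan2(r[1,0],r[0,0])))
E
```

```text
tcp [ 0.6076 -0.0034  0.1446] axes [[0.535, 0.845, 0.003], [0.845, -0.535, -0.0], [0.001, 0.003, -1.0]] gap 0.06979122221593528 t 3.3667
d_tool [-0.0034 -0.0012  0.0606]
[ 0.12036446  0.79958468 -0.34008179  1.70201695  0.38030297  0.70282838
 -0.98129267]
57.65621112686273
```

View pics/w2.png

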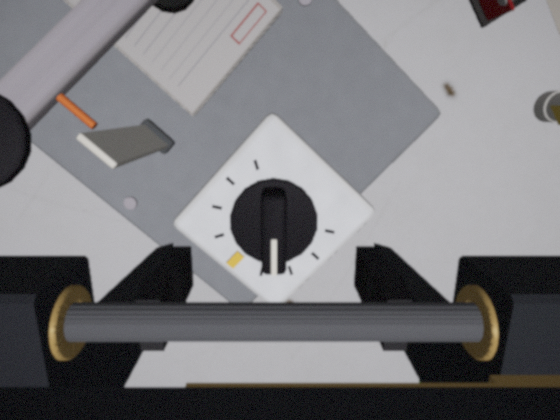

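The bar is upright in the picture at x≈273, midway between the fingers (190 and 357). I'll descend and grip.

Call:
creep_tool(moves=[[[-0.136,-0.04,0.8,0,0,0,0.06],[0,0,0.8,0,0,0,0.06],[0,0,0.76,0,0,0,0.06],[0,0,0,0,0,0,0.06],[0,0,0,0,0,0,0.0],[0,0,0,0,0,0,0.0],[0,0,0,0,0,0,0.0],[0,0,0,0,0,0,0.0]]], force=20)

```text
time_s: 4.03
tool_pos: [0.6051, -0.005, 0.0852]
ee_rot: [2.749, 1.519, 0.004]
wrist_force: [-0.3, -0.2, -0.5]
finger_gap: 0.0355
grip_force: 0.0
```

Call:
creep_tool(moves=[[[0,0,0,0,0,0,0.0],[0,0,0,0,0,0,0.0]]])

```text
time_s: 4.2
tool_pos: [0.6044, -0.0051, 0.0843]
ee_rot: [2.749, 1.519, 0.001]
wrist_force: [0.3, -0.7, 0.4]
finger_gap: 0.0221
grip_force: 0.0
```

```bash
python3 - <<'E'
from h import *
tool([.605,-.0057,.084])
r=R.from_rotvec(manip.read_state()['ee_rot']).as_matrix();print(np.degrees(np.arctan2(r[1,0],r[0,0])))
E
```

```text
tcp [ 0.6044 -0.0051  0.0843] axes [[0.532, 0.847, 0.001], [0.847, -0.532, -0.0], [0.001, 0.001, -1.0]] gap 0.022143913902836262 t 4.2
d_tool [-0.0002  0.0008  0.0003]
57.84779733119239
```

Call:
creep_tool(moves=[[[0,0,0,0,0,0,0.0],[0,0,0,0,0,0,0.0],[0,0,0,0,0,0,0.0]]])

```text
time_s: 4.45
tool_pos: [0.606, -0.0062, 0.0842]
ee_rot: [2.748, 1.517, 0.004]
wrist_force: [4.9, -4.3, -0.1]
finger_gap: 0.0136
grip_force: 20.0
```

Call:
creep_tool(moves=[[[0,0,0,0,0,0.44,0.0],[0,0,0,0,0,0.44,0.0],[0,0,0,0,0,0.44,0.0],[0,0,0,0,0,0.44,0.0],[0,0,0,0,0,0.44,0.0],[0,0,0,0,0,0.44,0.0],[0,0,0,0,0,0.44,0.0],[0,0,0,0,0,0,0.0]]])

```text
time_s: 5.12
tool_pos: [0.6055, -0.0055, 0.0842]
ee_rot: [3.118, 0.371, 0.005]
wrist_force: [3.8, -3.1, 0.8]
finger_gap: 0.014
grip_force: 20.0
```

Call:
creep_tool(moves=[[[0,0,0,0,0,0,0.0],[0,0,0,0,0,0,0.0]]])

```text
time_s: 5.28
tool_pos: [0.6055, -0.0055, 0.0841]
ee_rot: [3.118, 0.38, 0.005]
wrist_force: [4.8, -2.9, 0.3]
finger_gap: 0.0138
grip_force: 20.0
```

```bash
python3 - <<'E'
from h import *
r=R.from_rotvec(manip.read_state()['ee_rot']).as_matrix();print(np.degrees(np.arctan2(r[1,0],r[0,0])))
E
```

```text
13.897364711746603
```

Call:
creep_tool(moves=[[[0,0,0,0,0,0,0.05],[0,0,0,0,0,0,0.05],[0,0,0,0,0,0,0.05],[0,0,0,0,0,0,0.05],[0,0,-0.8,0,0,0,0.05],[0,0,-1.4,0,0,0,0.05],[0,0,-1.4,0,0,0,0.05],[0,0,-0.8,0,0,0,0.05]]])

```text
time_s: 5.95
tool_pos: [0.6048, -0.0047, 0.1968]
ee_rot: [-3.119, -0.377, -0.005]
wrist_force: [0.8, -0.1, 0.1]
finger_gap: 0.05
grip_force: 0.0
```

Call:
creep_tool(moves=[[[-1.2,-1.2,-0.8,0,0,0,0],[-1.2,-1.2,-0.8,0,0,0,0],[0,-1.4,-0.8,0,0,0,0],[0,0,-0.4,0,0,0,0],[0,0,0,0,0,0,0],[0,0,0,0,0,0,0]]])

```text
time_s: 6.45
tool_pos: [0.5312, 0.0677, 0.2594]
ee_rot: [3.118, 0.376, 0.001]
wrist_force: [-0.1, -0.4, 0.2]
finger_gap: 0.0122
grip_force: 0.0
```

```bash
python3 - <<'E'
from meas import *
w=manip.read_camera('wrist');cv2.imwrite('pics/w3.png',w['frame'][:,:,::-1])
o=feats(w,[.605,-.0057,.085],[.522,.11,.12])
e=[onz(w,x,.103)[:2] for x in o['ends']];y=onz(w,o['yellow'],.071)[:2];d=np.array([.605,-.0057])
a=lambda v:np.degrees(np.arctan2(v[1],v[0]))
print(e,y,'ptr',a(e[1]-e[0]),a(e[1]-d),'yel',a(y-d),'pad',onz(w,o['pad'],.125),o['pad']);tool([.522,.11,.15])
E
```

```text
[array([ 0.58560001, -0.01043879]), array([ 0.60525094, -0.00584656])] [nan nan] ptr 13.153420586802108 -30.286096874571065 yel nan pad [0.51871007 0.1140963  0.125     ] [212.53608704 194.45355225]
tcp [0.5311 0.0668 0.2586] axes [[0.972, 0.236, -0.001], [0.236, -0.972, -0.001], [-0.001, 0.001, -1.0]] gap 0.008075561557589692 t 6.5
d_tool [ 0.0016 -0.0443  0.1086]meas.py:10: RuntimeWarning: Mean of empty slice.
  out['yellow']=np.array([xx[y].mean(),yy[y].mean()])
  ret = ret.dtype.type(ret / rcount)
```

View pics/w3.png

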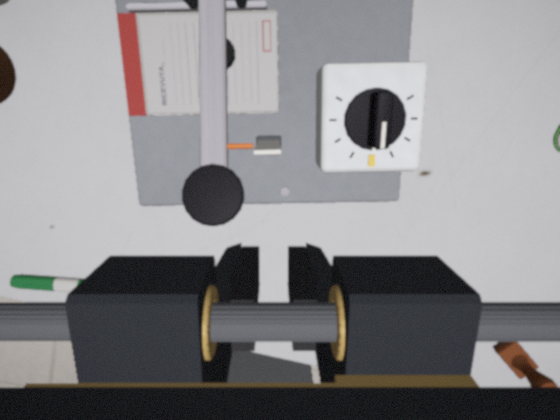

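The dial picture confirms it: the pointer is about 0.5° off the yellow mark, and the fingers are clear of the dial. The lever is still up, with the orange pointer at (240,146) and the pad at (212,194). Next I'll move the shut fingers over the pad.

In the tool's units: -0.025 m is -1, 0.025 m is 1.

Call:
creep_tool(moves=[[[-0.16,-1,0.8,0,0,0,0],[-0.16,-0.96,0.8,0,0,0,0],[0,0,1,0,0,0,0],[0,0,1,0,0,0,0],[0,0,0.6,0,0,0,0],[0,0,0,0,0,0,0],[0,0,0,0,0,0,0]]], force=20)

```text
time_s: 7.08
tool_pos: [0.5112, 0.1122, 0.1528]
ee_rot: [3.118, 0.373, -0.006]
wrist_force: [0.3, 0.4, 0.1]
finger_gap: 0.0002
grip_force: 0.0
```

```bash
python3 - <<'E'
from meas import *
import pickle
w=manip.read_camera('wrist');cv2.imwrite('pics/w4.png',w['frame'][:,:,::-1])
(a,p),(b,q)=[pickle.load(open(n,'rb')) for n in'AB']
print(tri([a,b],[p['pad'],(q['pad'])]))
tool([.512,.1125,.072])
E
```

```text
(array([0.52200173, 0.10351312, 0.14904224]), [np.float64(3.5), np.float64(3.5)])
tcp [0.5121 0.1126 0.1539] axes [[0.972, 0.236, -0.001], [0.236, -0.972, -0.001], [-0.001, 0.001, -1.0]] gap 0.00023667057510444673 t 7.1333
d_tool [-0.      0.0001  0.0819]
```

View pics/w4.png

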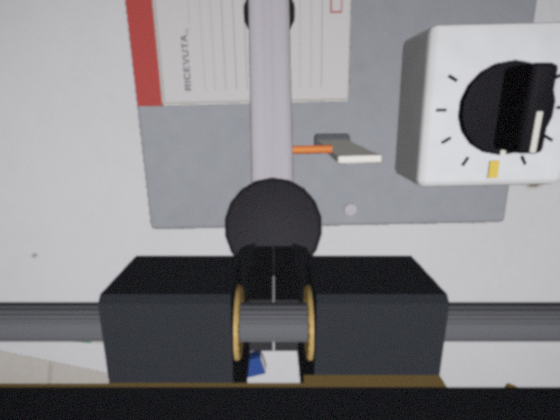

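The shut fingertips are centred over the pad (pad x≈273, fingers x≈273). I'll press down gradually and watch the force.

In the tool's units: 0.012 m is 0.48, 0.01 m is 0.4.

Call:
creep_tool(moves=[[[0,0,0.48,0,0,0,0],[0,0,0.4,0,0,0,0],[0,0,0,0,0,0,0],[0,0,0,0,0,0,0]]])

```text
time_s: 7.47
tool_pos: [0.5119, 0.1134, 0.1323]
ee_rot: [3.119, 0.375, -0.0]
wrist_force: [0.4, 0.3, 0.1]
finger_gap: 0.0005
grip_force: 0.0
```

Call:
creep_tool(moves=[[[0,0,0.4,0,0,0,0],[0,0,0.4,0,0,0,0],[0,0,0,0,0,0,0],[0,0,0,0,0,0,0]]])

```text
time_s: 7.8
tool_pos: [0.5121, 0.1136, 0.112]
ee_rot: [3.119, 0.376, 0.0]
wrist_force: [0.1, -0.6, 4.6]
finger_gap: 0.0002
grip_force: 2.2
```

Call:
creep_tool(moves=[[[0,0,0.4,0,0,0,0],[0,0,0.4,0,0,0,0],[0,0,0.32,0,0,0,0],[0,0,0.16,0,0,0,0],[0,0,0,0,0,0,0],[0,0,0,0,0,0,0],[0,0,0,0,0,0,0]]])

```text
time_s: 8.38
tool_pos: [0.5093, 0.1129, 0.0803]
ee_rot: [3.118, 0.376, -0.008]
wrist_force: [-4.0, -1.6, 8.2]
finger_gap: 0.0003
grip_force: 3.8
```

In the tool's units: 0.004 m is 0.16.

Call:
creep_tool(moves=[[[0,0,0.16,0,0,0,0],[0,0,0.16,0,0,0,0],[0,0,0,0,0,0,0],[0,0,0,0,0,0,0],[0,0,0,0,0,0,0],[0,0,0,0,0,0,0],[0,0,0,0,0,0,0],[0,0,0,0,0,0,0]]])

```text
time_s: 9.05
tool_pos: [0.5091, 0.1128, 0.0725]
ee_rot: [3.118, 0.376, -0.008]
wrist_force: [-5.3, -1.7, 8.4]
finger_gap: 0.0007
grip_force: 4.5
```

```bash
python3 - <<'E'
from h import *
w=manip.read_camera('wrist');s=manip.read_camera('side');print(manip.read_state()['tool_pos'])
P=np.array(s['pose']);q=P[:3,:3].T@(np.array([.575,.08,.08])-P[:3,3]);f=210/np.tan(np.radians(s['fov_y']/2));u=(q[:2]/q[2]*f+[s['cx'],s['cy']]).astype(int);print(u)
A=cv2.resize(s['frame'][u[1]-40:u[1]+40,u[0]-60:u[0]+60],(795,530),interpolation=cv2.INTER_CUBIC);cv2.imwrite('pics/s5.png',A[:,:,::-1])
cv2.imwrite('pics/w5.png',w['frame'][:,:,::-1])
E
```

```text
[0.50909007 0.11280277 0.07251825]
[295 211]
```

View pics/s5.png

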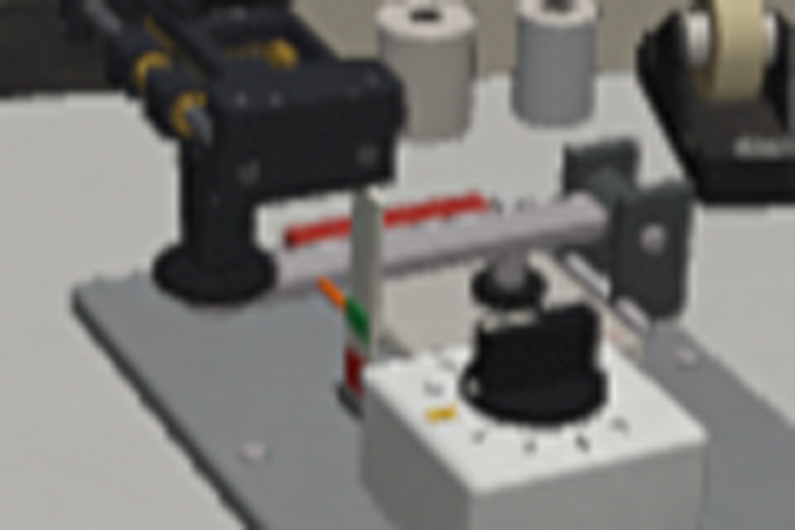

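View pics/w5.png

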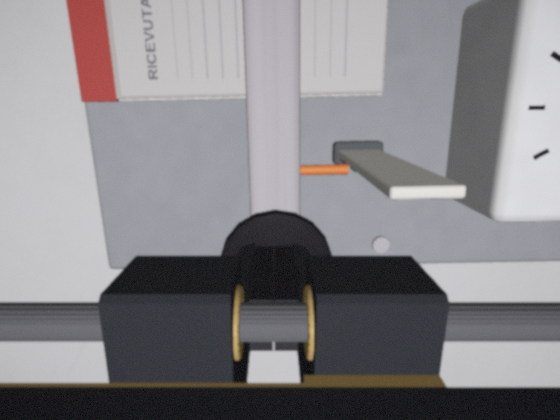

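The side crop shows the lever level and the orange pointer (tip ≈(345,303)) on the green band, above the red at (355,370). The fingertips are on the pad and the dial stands on the yellow mark. Height 72.5 mm and 8.4 N both agree with about 0.30 rad, so I'm handing in.

```bash
python3 -c "
from plant import manip
print(manip.close_job())"
```

```text
the job is handed in; nothing more can be done
None
```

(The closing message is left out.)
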